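# Bring up the honing machine

### The arm

A 6-joint arm with a two-finger parallel gripper is mounted at the origin on a cart in front of the work surface, level with it; the furniture and walls round the work are solid. World frame = base frame: x ahead of the robot, y to its left, z up, the work surface at z = 0. Lengths are in mm, angles in degrees, forces in N, time in s.
With the tool pointing down it reaches from about 275 to 825 mm from the base axis. Payload 5.2 kg.
Tool frame: the origin (TCP) lies midway between the tips of the shut fingers; the grasp point (between the pads) lies 19 mm behind it; z points along the fingers, y is the line along which they close (so a half turn about z gives the same grasp; the last joint's range is limited). The gripper opens to 93 mm and grips with 3 to 60 N. Pads are 15 mm wide; open, the fingers measure 128 mm over their backs; the gripper's body (75 mm by 188 mm) begins 65 mm behind the grasp point.
Start: joints at [-74.874, 14.817, 87.949, -0, 77.235, -11.62], TCP at [247.537, -491.152, 218.653] pointing down, gripper open.
Joint ranges: [-179.93, 179.93], [-52.35, 119.4], [10.71, 147.94], [-69.91, 249.91], [12.55, 155.21], [-178.61, 178.61]. Speed limits (degrees/s): [147.25, 147.25, 180, 180, 180, 180].

### API

Orientations are given as a 3x3 rotation matrix whose columns are the frame's x, y, z axes.
In Python, from station import * gives the robot as it stands. The module is installed in compiled form; this text tells all that it offers.
- The arm moves only by the tool servo_tool, never from a script. Its argument "series" is a list of rows, each a list of 5 numbers: the shift along the tool's x, y, z in cm, then the turn about the tool's z in rad, then the finger opening in cm, from 0 to 9.3. In form: [[tx, ty, tz, yaw, claw], ...]. A call has 1 to 12 rows; each row shifts and turns the commanded pose from where the row before left it, along the tool's axes as they then stand; what a row does not reach is not made up. A row lasts 1/10 s, in which the tool goes at most 50 mm and 8.59 degrees, less where a joint would pass 70% of its speed; a pose out of reach is approached as far as the arm can. A call is refused whole if a number of a shift passes 5 or a number of a turn 0.15, either way. A call with a gripper value outside its range is refused whole. The fingers move at their own pace and stop on an object; "squeeze" is the grip in N (left out, the last holds). Time passes only in rows, so rows that do not move let the fingers close. It gives the time, the measured TCP pose, the force, the opening and the grip force at its end, in the units of the state.
- get_state(): the state, without advancing time (a new reading comes with each control period).
- grab_frame(name): name is "scene" or "top" or "wrist"; returns the picture (480x640x3 uint8, red, green, blue); there is no depth.
- camera_model(name): a dict with "vertical_fov" (degrees; the focal length in pixels is half the picture's height over the tangent of half this angle, whatever the lens; pixels are square), "cx", "cy" (the principal point, pixels), "R" (3x3) and "t" (3): a world point X has camera coordinates R X + t; the wrist camera has in their place "tool_from_camera" (4x4, takes a point from camera to tool coordinates, whose origin is the TCP and whose axes are the flange's). Camera axes: x right, y down, z forward; pixel columns grow to the right and rows downward; lengths in mm; the calibration is good to about 2 mm. A picture is of the moment at which its call begins: read the wrist's pose just before it. camera_model takes no time and is no camera call.
- sign_off(): hands the job in; it is judged then, once.
The state is a dict: "t": time; "joint_pos": joint angles; "joint_velocities": joint speeds; "joint_torque": joint torques, N m; "ee_pos": TCP position; "orientation": TCP orientation; "ft_force": force on the tool from outside, world axes, zero at the start; "torque": the same for the moment, N m; "opening": finger opening in mm; "gripper_force": force on a finger pad.
Only numpy, scipy, OpenCV 4.12 (cv2) and the standard library are available. Lean on these libraries where they do the work, as an engineer would, in place of code of your own. Each camera call takes 0.05 s, during which the arm holds its last target. There are 200 camera calls.

### The job

Bring up the honing machine: first press down the raised end of the wide rocker on the power block until it has gone fully over, then push the small round breaker button on the breaker box fully home, where it stays. Then press the wide bar key on the front of the honing machine fully down with the fingers and keep it there: the program finishes while still holding the key down. Press only in that order, do not press the mushroom-shaped stop button, pick nothing up and leave the loose things where they lie.

Things in the scene. Friction and masses are not known exactly. Their poses are not given: they have to be found in the camera images.
- power_block: grey box fixed to the bench, 90 (x) x 140 (y) x 45 mm high, origin at the centre of its underside, x away from the robot at yaw 0. On top, 34 mm to +y of the centre, the rocker; 34 mm to -y a capped round outlet, up to 51 mm high, that does nothing. Power block and breaker box may change places
- rocker (a joint): tilt of the rocker, a flat off-white paddle 66 (x) x 36 (y) mm pivoted at mid-length about the block's y. 0 = off, its far (+x) end raised; 0.30 rad = fully over, that end down (still 4 mm above the box). It takes about 4 N at the press point and stays where it is left
- rocker_raised_end (a point): press point on the top face of the rocker's raised end, 22 mm to +x of the pivot, about 57 mm above the bench at first and about 6.5 mm lower when fully over; it moves with the rocker. At 0 its axes are those of the power block
- breaker_box: grey box with an aluminium top, fixed to the bench, 90 (x) x 120 (y) x 45 mm high, origin at the centre of its underside. On top, 31 mm to +y of the centre, the small breaker button; 31 mm to -y the mushroom stop button
- breaker (a joint): travel of the breaker button, a plain black cylinder 24 mm in diameter standing about 11 mm out of the box. 0 = tripped, out; 0.007 m = fully home (4 mm still show). It takes about 4 N and stays where it is left
- breaker_top (a point): centre of the breaker button's top face, 56 mm above the bench when out; moves with it. Its axes are those of the breaker box
- stop (a joint): travel of the stop button, 0 = up, 0.006 m = pressed; springs back. Not to be pressed
- stop_top (a point): centre of the top of the mushroom stop button, black head 38 mm in diameter, 69 mm above the bench
- honing_machine: grey motor unit with a leather-faced wheel, fixed to the bench, 260 (x) x 150 (y) mm, origin at the centre of its underside. Motor and wheel stand on its far half, highest point 109 mm; the bar key is on the low front deck (35 mm high), 80 mm to -x of the origin
- run_key (a joint): travel of the bar key, a black bar 34 (x) x 94 (y) mm with 12 mm showing. 0 = up, 0.008 m = fully down; spring of 3 N at first, 7 N fully down; it rises when let go
- run_key_top (a point): centre of the bar key's top face, 47 mm above the bench when up, moves with it. Its axes are those of the honing machine
- wax_tin: flat round tin, 68 mm across, 26 high, lying by the power block; loose, origin at its underside; leave it alone
- offcut_3: wood offcut 50x84x32 mm, lying by the breaker box; loose, origin at its underside; leave it alone
- whetstone_grey: grey sharpening stone 45x105x22 mm; loose, origin at its underside; leave it alone
- gouge_12: carving gouge, wooden handle, 255 mm long; loose, origin at its underside; leave it alone
- spanner: flat open-ended spanner, 191 mm long; loose, origin at its underside; leave it alone

How it is judged:
By the outcome, as a careful person would: the job done as asked, in the order asked, and still so for the second after the job is handed in, while the arm keeps its last pose, push and grip.
It also fails if it takes over 40 s, if anything falls off the work surface, if the arm or the gripper's body presses on something with over 40 N, if the wrist force passes 120 N, or if a joint passes its speed limit or range.

## Working session

There is one attempt and no reset: what is moved stays moved. The work goes in short steps, Python scripts to look and compute and a tool call to move; the robot and the scene stay as the last step left them, time stands still between calls to the robot, and variables do not carry over. Pictures are saved under pics/ and viewed, at most 10 in all, crops included, and the job is handed in when it is done.

Besides the shell and the picture viewer there is one more tool, called after "Request:" as a command line: name --pt "numbers of a row" for each row, then --argument value for the rest. servo_tool: Moves the arm, as the interface text tells. Its arguments: {"type":"object","properties":{"series":{"type":"array"},"squeeze":{"type":"number"}},"required":["series"]}

```bash
mkdir -p pics; cat > h.py <<'E'
from station import *
import numpy as np, cv2
def ray(name,u,v,st=None):
    m=camera_model(name); f=240/np.tan(np.radians(m["vertical_fov"])/2)
    d=np.array([(u-m["cx"])/f,(v-m["cy"])/f,1.])
    if name=="wrist":
        T=np.array(m["tool_from_camera"]); R=np.array(st["orientation"]); p=np.array(st["ee_pos"])
        return R@T[:3,3]+p, R@T[:3,:3]@d
    R=np.array(m["R"]); t=np.array(m["t"]); return -R.T@t, R.T@d
def onz(name,u,v,z,st=None):
    o,d=ray(name,u,v,st); return o+d*(z-o[2])/d[2]
def cross(a,b):
    (o1,d1),(o2,d2)=a,b; s=np.linalg.lstsq(np.c_[d1,-d2],o2-o1,rcond=None)[0]
    p,q=o1+s[0]*d1,o2+s[1]*d2; return (p+q)/2,np.linalg.norm(p-q)
def snap(name,fn):
    im=grab_frame(name); cv2.imwrite("pics/"+fn,im[:,:,::-1]); return im
E
python3 - <<'E'
from h import *
s=get_state(); print(s)
for n in("top","scene"): snap(n,n+"1.png"); print(camera_model(n))
print(camera_model("wrist"))
E
```

```text
{'t': 0.0, 'joint_pos': array([-7.48754185e+01,  1.48597887e+01,  8.80088899e+01, -2.99910816e-04,
        7.72353523e+01, -1.16206142e+01]), 'joint_velocities': array([-0.05309784, -0.03781988, -0.07381093, -0.01488394, -0.0322185 ,
       -0.08394421]), 'joint_torque': array([ 3.95715379e-04, -4.37309647e+01, -2.84005487e+01,  7.18190591e-02,
        4.13581508e-02, -1.47310161e-04]), 'ee_pos': array([ 247.38095516, -490.62694448,  217.82806755]), 'orientation': array([[ 8.93016245e-01,  4.50024173e-01, -4.78672950e-04],
       [ 4.50024283e-01, -8.93014601e-01,  1.75145371e-03],
       [ 3.60734575e-04, -1.77949107e-03, -9.99998352e-01]]), 'ft_force': array([-0.06706158, -0.28170656, -0.47152124]), 'torque': array([ 0.00138044,  0.04963592, -0.04299715]), 'gripper_force': 0.0, 'opening': 92.82471309023856}
{'vertical_fov': 46.60388299969106, 'cx': 310.6289271470678, 'cy': 235.43547778994582, 'R': array([[ 0.00380927, -0.99998864, -0.00286558],
       [-0.98743246, -0.00330866, -0.1580069 ],
       [ 0.15799563,  0.00343145, -0.98743385]]), 't': array([ -39.43545528,  551.87124657, 1446.94138247])}
{'vertical_fov': 44.64968480454605, 'cx': 327.4318894563141, 'cy': 244.31630362912244, 'R': array([[-0.75159398, -0.65930522,  0.02056976],
       [-0.36887586,  0.39424962, -0.84172314],
       [ 0.54684283, -0.64022173, -0.53951742]]), 't': array([ 389.65321966,  293.81704923, 1142.72580562])}
{'vertical_fov': 63.13577667668421, 'cx': 318.56659090735945, 'cy': 235.70998457230544, 'tool_from_camera': array([[-4.25263476e-05, -9.65307957e-01, -2.61114049e-01,
         7.26194448e+01],
       [ 9.99999886e-01,  8.29264829e-05, -4.69434474e-04,
         6.72020180e-01],
       [ 4.74802103e-04, -2.61114040e-01,  9.65307844e-01,
        -1.66408192e+02],
       [ 0.00000000e+00,  0.00000000e+00,  0.00000000e+00,
         1.00000000e+00]])}
```

View pics/top1.png

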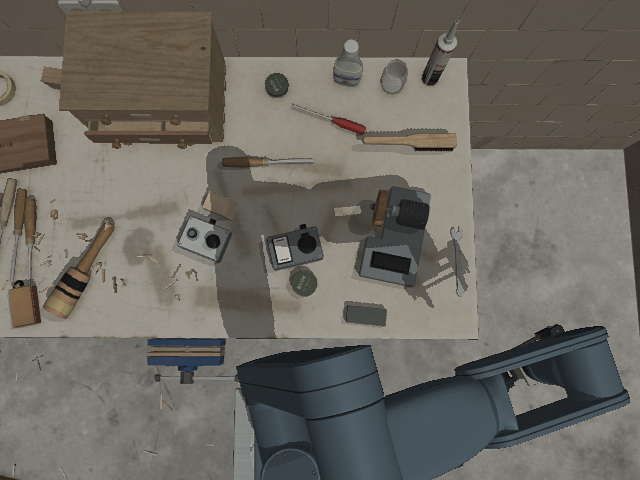

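View pics/scene1.png

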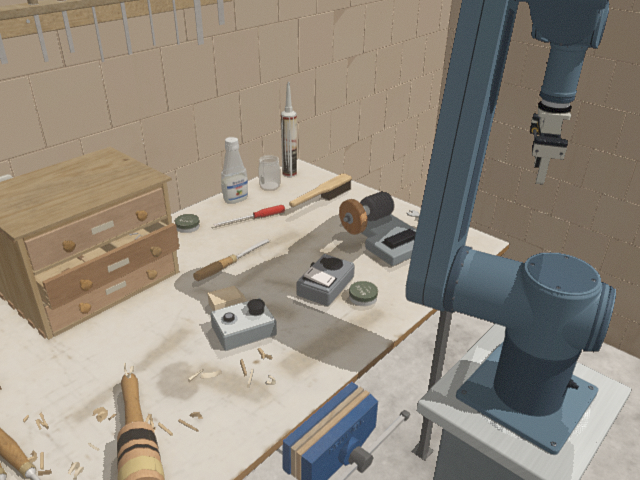

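The top view shows the breaker box at about (204,236), with the button at (192,233) and the stop at (212,241). The power block is at (294,247) with its rocker at (281,249), and the bar key is at (391,261). The scene view shows the same things: button (229,317), rocker (322,275), key (399,239).

```bash
python3 - <<'E'
from h import *
im=cv2.imread("pics/top1.png")
for n,u,v,z,us,vs in[("breaker",192,233,56,229,317),("stop",212,241,69,257,306),("rocker",281,249,54,322,275),("outlet",307,240,51,331,263),("key",391,261,47,399,239)]:
    p,e=cross(ray("top",u,v),ray("scene",us,vs)); print(n,onz("top",u,v,z).round(),p.round(),e.round(1))
w=onz("top",303,281,26);print("tin",w.round())
cr=np.vstack([cv2.resize(im[200:300,160:320],None,fx=5,fy=5,interpolation=2)]); cv2.imwrite("pics/c1.png",cr)
E
```

```text
breaker [556. 278.  56.] [555. 278.  53.] 1.9
stop [532. 221.  69.] [531. 221.  63.] 5.0
rocker [514.  41.  54.] [509.  38.  59.] 8.8
outlet [539. -28.  51.] [537. -29.  46.] 5.1
key [ 484. -251.   47.] [ 486. -252.   35.] 2.3
tin [431. -17.  26.]
```

View pics/c1.png

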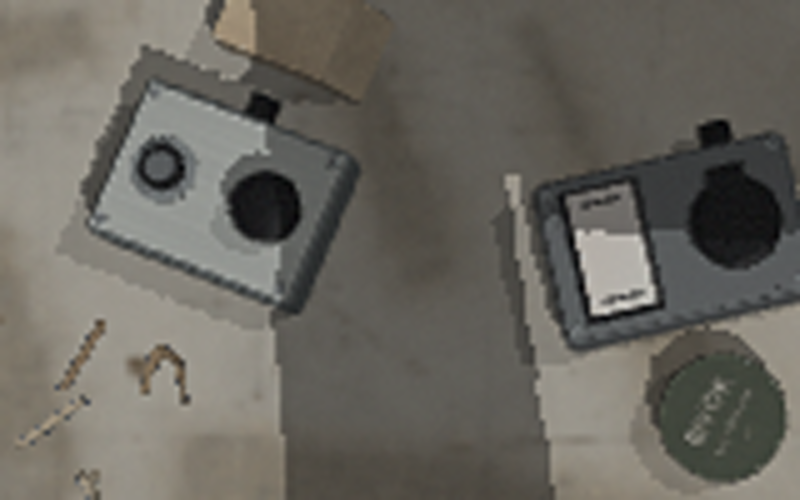

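The crop shows the breaker button at about (192.2,233.2) and the rocker's centre at (282.6,249.8). Its far end is at (280,237.4), and the block's yaw is about +12.5°. I'll move over and look with the wrist camera.

Request:
servo_tool --pt "2 -1.6 0 0 0" --pt "3 -2.4 0 0 0" --pt "3 -2.4 0 0 0" --pt "3 -2.4 0 0 0" --pt "3 -2.4 0 0 0" --pt "3 -2.4 0 0 0" --pt "3 -2.4 0 0 0" --pt "3 -2.4 0 0 0" --pt "3 -2.4 0 0 0" --pt "3 -2.4 0 0 0" --pt "3 -2.4 0 0 0" --pt "3 -2.4 0 0 0" --squeeze 20

```text
t: 1.3
ee_pos: [434.3, -82.0, 218.5]
orientation: [[0.893, 0.45, -0.0], [0.45, -0.893, 0.0], [-0.0, -0.0, -1.0]]
ft_force: [0.3, 0.8, -1.1]
opening: 2.7
gripper_force: 0.0
```

Request:
servo_tool --pt "3 -2.4 0 0 0" --pt "3 -2.4 0 0 0" --pt "3 -2.4 0 0 0" --pt "3 -2.4 0 0 0" --pt "3 -2.4 0 0 0" --pt "0 0 0 0.1 0" --pt "0 0 0 0.15 0" --pt "0 0 0 0 0" --pt "0 0 0 0 0"

```text
t: 2.2
ee_pos: [513.8, 91.1, 218.3]
orientation: [[0.976, 0.219, -0.001], [0.219, -0.976, 0.0], [-0.001, -0.0, -1.0]]
ft_force: [-0.1, 0.1, -0.1]
opening: 0.5
gripper_force: 0.0
```

```bash
python3 - <<'E'
from h import *
s=get_state(); snap("wrist","w1.png"); print(s["t"],s["ee_pos"],s["orientation"].round(3),s["opening"],s["ft_force"])
import pickle; pickle.dump(s,open("w1.pkl","wb"))
E
```

```text
2.2 [513.75654658  91.05522567 218.32867897] [[ 0.976  0.219 -0.001]
 [ 0.219 -0.976  0.   ]
 [-0.001 -0.    -1.   ]] 0.5173988789740932 [-0.05365373  0.10006225 -0.10670988]
```

View pics/w1.png

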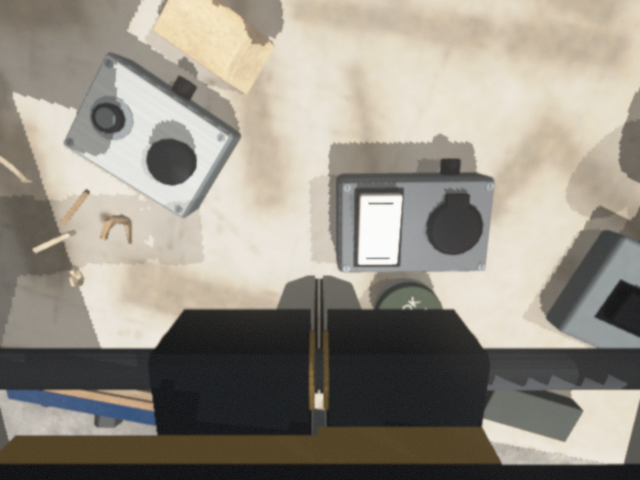

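The wrist view shows the rocker paddle spanning about (357–404, 193–266), the breaker button at (107,117) and the stop at (171,161). The shut finger tips are near (319,278).

```bash
python3 - <<'E'
from h import *
import pickle; s=pickle.load(open("w1.pkl","rb"))
im=cv2.imread("pics/w1.png"); m=(im.min(2)>200).astype(np.uint8); m[:,:345]=0;m[:,415:]=0;m[:185]=0;m[272:]=0
c=max(cv2.findContours(m,0,2)[0],key=cv2.contourArea); r=cv2.minAreaRect(c); q=cv2.boxPoints(r); print(r)
q=q[np.argsort(q[:,1])]; far=q[:2].mean(0); near=q[2:].mean(0)
F=onz("wrist",*far,60,s); N=onz("wrist",*near,50,s); print("far",F,"near",N,np.linalg.norm(F-N),np.degrees(np.arctan2(*(F-N)[1::-1])))
print("far xing",cross(ray("wrist",*far,s),ray("top",280,237.4)))
g=cv2.cvtColor(im,6)
b=(g[80:150,75:140]<75).astype(np.uint8); n,l,st,ce=cv2.connectedComponentsWithStats(b); 
print(st,ce)
u,v=107,116
print("brk",onz("wrist",u,v,56,s),cross(ray("wrist",u,v,s),ray("top",192.2,233.2)))
print("stop",onz("wrist",171,161,69,s))
P=F+(N-F)*(33-22)/66; R=s["orientation"]; print("press",P,"tool delta cm",(R.T@(P-s["ee_pos"])/10).round(2))
# scale up the button
cv2.imwrite("pics/c2.png",cv2.resize(im[80:150,70:150],None,fx=8,fy=8,interpolation=2))
E
```

```text
((379.6605224609375, 229.5057373046875), (40.6883430480957, 68.42066192626953), 2.045408248901367)
far [544.62330961  44.10658647  60.        ] near [482.58757291  28.14604753  50.        ] 64.83187048757719 14.428129908103525
far xing (array([544.29573565,  43.6197197 ,  57.42046701]), np.float64(0.018962643710039986))
[[   0    0   65   70 4133]
 [  17   23   32   30  417]] [[31.75393177 34.21896927]
 [34.43884892 37.2853717 ]]
brk [558.04179383 275.25520321  56.        ] (array([556.91239648, 279.46590839,  47.01863165]), np.float64(1.08316134156755))
stop [535.75524248 216.05126552  69.        ]
press [534.28402016  41.44649665  58.33333333] tool delta cm [ 0.93  5.29 16.  ]
```

View pics/c2.png

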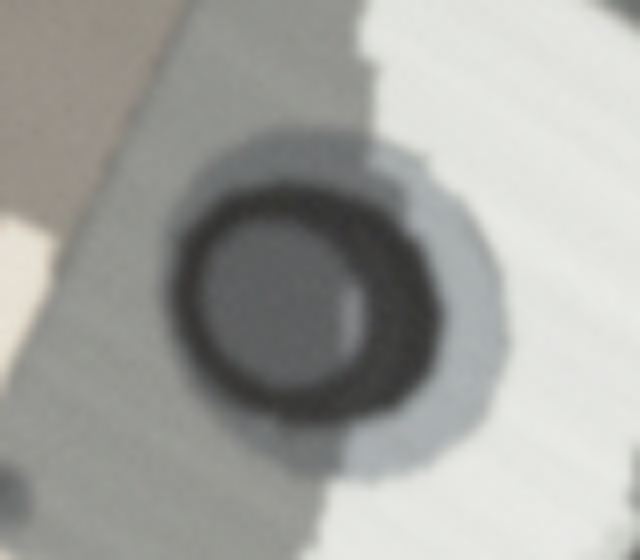

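The button's top face is at about (105.5,117.5). Next, the rocker.

Request:
servo_tool --pt "0.5 2.6 3 0 0" --pt "0.4 2.7 3 0 0" --pt "0 0 3 0 0" --pt "0 0 3 0 0" --pt "0 0 2.3 0 0" --pt "0 0 0 0 0" --pt "0 0 0 0 0"

```text
t: 2.95
ee_pos: [534.3, 41.0, 76.0]
orientation: [[0.976, 0.216, -0.0], [0.216, -0.976, 0.0], [-0.0, -0.0, -1.0]]
ft_force: [0.4, -0.3, 0.4]
opening: 0.8
gripper_force: 0.0
```

Request:
servo_tool --pt "0 0 0.5 0 0" --pt "0 0 0.5 0 0" --pt "0 0 0.3 0 0" --pt "0 0 0.3 0 0" --pt "0 0 0.2 0 0" --pt "0 0 0.2 0 0" --pt "0 0 0.2 0 0" --pt "0 0 0 0 0" --pt "0 0 0 0 0"

```text
t: 3.85
ee_pos: [534.9, 41.3, 54.0]
orientation: [[0.977, 0.215, 0.001], [0.215, -0.977, -0.0], [0.001, 0.0, -1.0]]
ft_force: [1.8, 1.4, 2.6]
opening: 0.5
gripper_force: 1.6
```

Request:
servo_tool --pt "0 0 0.2 0 0" --pt "0 0 0.1 0 0" --pt "0 0 0.1 0 0" --pt "0 0 0.1 0 0" --pt "0 0 0 0 0" --pt "0 0 0 0 0"

```text
t: 4.45
ee_pos: [535.4, 41.3, 51.4]
orientation: [[0.977, 0.215, 0.003], [0.215, -0.977, -0.0], [0.003, 0.001, -1.0]]
ft_force: [-2.3, 1.8, 22.3]
opening: 0.6
gripper_force: 10.7
```

Request:
servo_tool --pt "0 0 0.1 0 0" --pt "0 0 0.1 0 0" --pt "0 0 0 0 0" --pt "0 0 0 0 0"

```text
t: 4.85
ee_pos: [535.5, 41.3, 51.0]
orientation: [[0.976, 0.215, 0.004], [0.215, -0.977, -0.001], [0.004, 0.001, -1.0]]
ft_force: [-8.4, 3.2, 37.2]
opening: 0.5
gripper_force: 17.1
```

It hits a firm stop at 37 N, so the rocker is fully over. I'll lift and move towards the breaker.

Request:
servo_tool --pt "0 0 -3 0 0" --pt "0 0 -4 0 0" --pt "0 0 -4 0 0" --pt "0 -4 -2 0 0" --pt "0 -4 0 0 0" --pt "0 -4 0 0 0" --pt "0 -4 0 0 0" --pt "0 0 0 0 0" --pt "0 0 0 0 0"

```text
t: 5.75
ee_pos: [498.8, 197.7, 175.9]
orientation: [[0.976, 0.218, -0.002], [0.218, -0.976, -0.001], [-0.002, 0.001, -1.0]]
ft_force: [-0.1, -0.2, -0.7]
opening: 0.7
gripper_force: 0.0
```

```bash
python3 - <<'E'
from h import *
import pickle; s0=pickle.load(open("w1.pkl","rb"))
s=get_state(); snap("wrist","w2.png"); pickle.dump(s,open("w2.pkl","wb"))
B=onz("wrist",105.5,117.5,56,s0); print(B,onz("top",192.2,233.2,56),cross(ray("wrist",105.5,117.5,s0),ray("top",192.0,233.0)))
print(s["t"],s["ee_pos"],s["orientation"].T@(B-s["ee_pos"])/10)
E
```

```text
[556.61256368 276.34389734  56.        ] [555.01980647 277.13364275  56.        ] (array([556.25251436, 278.62760402,  51.62433523]), np.float64(0.05244831222166487))
5.75 [498.75790296 197.71424549 175.94365225] [ 7.38298631 -6.42614458 11.97325417]
```

View pics/w2.png

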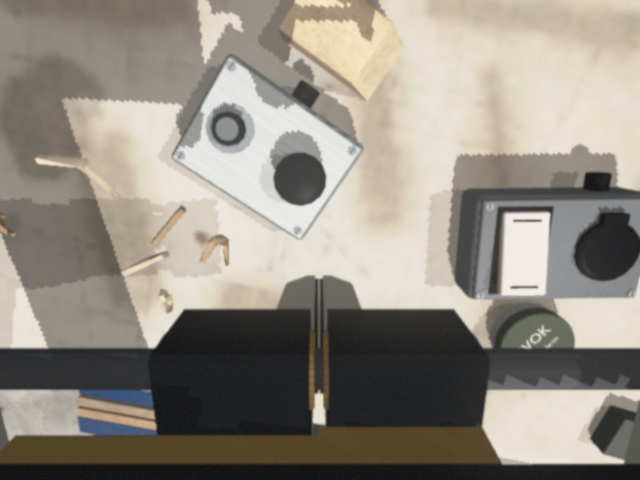

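The wrist view shows the rocker now tilted the other way. The breaker button's top is at about (228,128) and the stop at (299,179).

```bash
python3 - <<'E'
from h import *
import pickle; s=pickle.load(open("w2.pkl","rb"))
B=onz("wrist",228,128,56,s); S=onz("wrist",299,178,69,s); print(B,S,np.linalg.norm((B-S)[:2]),s["orientation"].T@(B-s["ee_pos"])/10)
d=(B-S); print("yaw",np.degrees(np.arctan2(-d[0],d[1])))
E
```

```text
[557.0769442  275.70004741  56.        ] [535.2034917  219.25434984  69.        ] 60.53564816409999 [ 7.41430839 -6.35320044 11.97324648]
yaw -21.18200672101148
```

Request:
servo_tool --pt "2.5 -2.2 0 0 0" --pt "2.5 -2.2 0 0 0" --pt "2.4 -2.0 0 0 0" --pt "0 0 3 0 0" --pt "0 0 4 0 0" --pt "0 0 3 0 0" --pt "0 0 0 0 0" --pt "0 0 0 0 0"

```text
t: 6.6
ee_pos: [558.7, 274.5, 76.6]
orientation: [[0.977, 0.213, -0.001], [0.213, -0.977, -0.001], [-0.001, 0.0, -1.0]]
ft_force: [0.7, 0.9, 0.7]
opening: 0.7
gripper_force: 0.0
```

Request:
servo_tool --pt "0 0 0.5 0 0" --pt "0 0 0.5 0 0" --pt "0 0 0.4 0 0" --pt "0 0 0.3 0 0" --pt "0 0 0.3 0 0" --pt "0 0 0.2 0 0" --pt "0 0 0.2 0 0" --pt "0 0 0 0 0" --pt "0 0 0 0 0"

```text
t: 7.5
ee_pos: [558.3, 276.0, 52.6]
orientation: [[0.977, 0.215, -0.0], [0.215, -0.977, 0.0], [-0.0, -0.0, -1.0]]
ft_force: [-0.6, 1.0, 1.8]
opening: 0.3
gripper_force: 0.8
```

Contact made. I'll press on towards 49 mm.

Request:
servo_tool --pt "0 0 0.2 0 0" --pt "0 0 0.1 0 0" --pt "0 0 0.1 0 0" --pt "0 0 0.1 0 0" --pt "0 0 0 0 0" --pt "0 0 0 0 0"

```text
t: 8.1
ee_pos: [558.3, 276.0, 49.2]
orientation: [[0.977, 0.215, 0.001], [0.215, -0.977, 0.0], [0.001, -0.0, -1.0]]
ft_force: [-5.2, -0.9, 12.0]
opening: 0.2
gripper_force: 6.4
```

Request:
servo_tool --pt "0 0 0.1 0 0" --pt "0 0 0.1 0 0" --pt "0 0 0 0 0" --pt "0 0 0 0 0"

```text
t: 8.5
ee_pos: [558.4, 276.0, 49.1]
orientation: [[0.977, 0.215, 0.002], [0.215, -0.977, 0.0], [0.002, 0.0, -1.0]]
ft_force: [-8.9, -2.1, 23.7]
opening: 0.7
gripper_force: 12.2
```

It's against a firm stop at 49 mm, so the breaker is home. Next, lift and travel towards the honing machine.

Request:
servo_tool --pt "0 0 -4 0 0" --pt "0 0 -4 0 0" --pt "0 0 -4 0 0" --pt "0 0 -3 0 0"

```text
t: 8.9
ee_pos: [559.1, 276.1, 198.1]
orientation: [[0.977, 0.215, 0.003], [0.215, -0.977, 0.001], [0.003, -0.0, -1.0]]
ft_force: [0.2, 0.4, 0.1]
opening: 0.7
gripper_force: 0.0
```

Request:
servo_tool --pt "-1.8 4.2 0 0 0" --pt "-1.8 4.2 0 0 0" --pt "-1.8 4.2 0 0 0" --pt "-1.8 4.2 0 0 0" --pt "-1.8 4.2 0 0 0" --pt "-1.8 4.2 0 0 0" --pt "-1.8 4.2 0 0 0" --pt "-1.8 4.2 0 0 0" --pt "-1.8 4.2 0 0 0" --pt "-1.8 4.2 0 0 0" --pt "0 0 0 0 0" --pt "0 0 0 0 0"

```text
t: 10.1
ee_pos: [472.5, -173.9, 195.2]
orientation: [[0.977, 0.212, -0.0], [0.212, -0.977, 0.001], [-0.0, -0.001, -1.0]]
ft_force: [-0.0, 0.3, 0.6]
opening: 0.9
gripper_force: 0.0
```

```bash
python3 - <<'E'
from h import *
import pickle
s=get_state(); snap("wrist","w3.png"); pickle.dump(s,open("w3.pkl","wb")); snap("top","top2.png"); print(s["t"],s["ee_pos"])
E
```

```text
10.1 [ 472.52811047 -173.92981326  195.19832942]
```

View pics/w3.png

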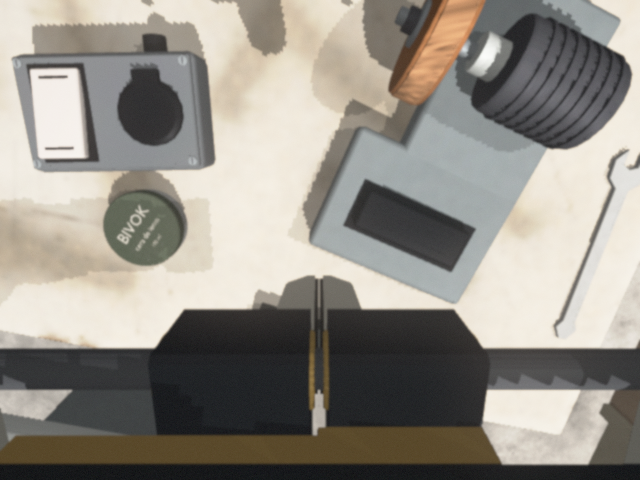

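The wrist view shows the bar key's outline with corners about (368,182), (474,233), (454,270) and (345,222), centred at (410,227).

```bash
python3 - <<'E'
from h import *
import pickle; s=pickle.load(open("w3.pkl","rb"))
print(cross(ray("wrist",410,227,s),ray("top",391,261)))
K=onz("wrist",410,227,45,s); print(K,s["orientation"].T@(K-s["ee_pos"])/10)
a,b=onz("wrist",356.5,202,45,s),onz("wrist",464,251.5,45,s); d=a-b; print("len",np.linalg.norm(d),"yaw",np.degrees(np.arctan2(-d[0],d[1])))
E
```

```text
(array([ 483.66105229, -250.4830927 ,   44.73708014]), np.float64(1.0316979757043605))
[ 483.51037498 -249.92327462   45.        ] [-0.53501576  7.66949246 15.01479897]
len 101.59110516706166 yaw -12.485328717213386
```

Request:
servo_tool --pt "-0.2 2.6 0 0 0" --pt "-0.2 2.6 0 0 0" --pt "-0.1 2.5 0 0 0" --pt "0 0 0 0.15 0" --pt "0 0 0 0.15 0" --pt "0 0 0 0.13 0" --pt "0 0 4 0 0" --pt "0 0 4 0 0" --pt "0 0 4 0 0" --pt "0 0 0 0 0" --pt "0 0 0 0 0"

```text
t: 11.3
ee_pos: [485.0, -247.9, 75.9]
orientation: [[0.978, -0.21, -0.001], [-0.21, -0.978, 0.001], [-0.001, -0.001, -1.0]]
ft_force: [0.7, -0.6, 0.7]
opening: 0.8
gripper_force: 0.0
```

Request:
servo_tool --pt "0 0 0.5 0 0" --pt "0 0 0.5 0 0" --pt "0 0 0.5 0 0" --pt "0 0 0.4 0 0" --pt "0 0 0.4 0 0" --pt "0 0 0.3 0 0" --pt "0 0 0.3 0 0" --pt "0 0 0.2 0 0" --pt "0 0 0.2 0 0" --pt "0 0 0.2 0 0" --pt "0 0 0 0 0" --pt "0 0 0 0 0"

```text
t: 12.5
ee_pos: [484.5, -249.3, 41.0]
orientation: [[0.977, -0.211, -0.0], [-0.211, -0.977, -0.0], [0.0, 0.0, -1.0]]
ft_force: [-2.7, 0.5, 6.1]
opening: 0.7
gripper_force: 2.8
```

Request:
servo_tool --pt "0 0 0.1 0 0" --pt "0 0 0.1 0 0" --pt "0 0 0.1 0 0" --pt "0 0 0 0 0" --pt "0 0 0 0 0"

```text
t: 13.0
ee_pos: [484.5, -249.3, 39.2]
orientation: [[0.977, -0.211, 0.0], [-0.211, -0.977, -0.001], [0.0, 0.001, -1.0]]
ft_force: [-4.5, 2.3, 14.9]
opening: 0.5
gripper_force: 7.6
```

Request:
servo_tool --pt "0 0 0.1 0 0" --pt "0 0 0 0 0" --pt "0 0 0 0 0" --pt "0 0 0 0 0"

```text
t: 13.4
ee_pos: [484.6, -249.4, 39.1]
orientation: [[0.977, -0.211, 0.001], [-0.211, -0.977, -0.001], [0.001, 0.001, -1.0]]
ft_force: [-7.4, 3.8, 21.9]
opening: 0.3
gripper_force: 11.2
```

```bash
python3 -c "
from station import *
print(sign_off())"
```

```text
the job is handed in; nothing more can be done
None
```

I pressed the rocker fully over, then the breaker fully home, and handed the job in at about 13.4 s with the bar key held fully down at about 22 N. Each press ended against a firm stop; no re-measurement followed, and the stop button and loose things were left alone.

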